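# Seat the locating pin in the hidden register socket

## Robot

A 7-joint arm with a two-finger parallel gripper is mounted at the origin on the work surface. World frame = base frame: x ahead of the robot, y to its left, z up, the work surface at z = 0. Lengths are in m, angles in rad, forces in N, time in s.
With the tool pointing down it reaches from about 0.425 to 1.025 m from the base axis. Payload 9.4 kg.
Tool frame: the origin (TCP) lies midway between the tips of the shut fingers; the grasp point (between the pads) lies 19 mm behind it; z points along the fingers, y is the line along which they close (so a half turn about z gives the same grasp; the last joint's range is limited). The gripper opens to 85 mm and grips with 20 to 120 N. Pads are 22 mm wide; open, the fingers measure 114 mm over their backs; the gripper's body (76 mm by 85 mm) begins 54 mm behind the grasp point. The pads swing forward as they close: fully open they stand 13 mm farther back than shut.
Start: joints at [-1.259, 0.599, -0.003, 1.599, 0.002, 0.943, -0.08], TCP at [0.275, 0.671, 0.231] pointing down, gripper open.
Joint ranges: [-2.57, 2.57], [-0.35, 1.97], [-1.29, 1.29], [0.11, 2.56], [-1.05, 4.19], [0.11, 1.86], [-2.63, 2.63]. Speed limits (rad/s): [2.22, 2.22, 3.01, 3.01, 3.14, 3.14, 3.14].

## Interface

Orientations are given as a 3x3 rotation matrix whose columns are the frame's x, y, z axes.
In Python, from plant import robot gives the robot as it stands. The module is installed in compiled form; this text tells all that it offers.
- The arm moves only by the tool move_arm, never from a script. Its argument "targets" is a list of rows, each a list of 4 numbers: the shift along the tool's x, y, z each as a share of 300 mm, from -1 to 1, then the turn about the tool's z as a share of 180 degrees, from -1 to 1. In form: [[tx, ty, tz, twist], ...]. A call has exactly 8 rows; each row is the pose to reach, as a shift and turn from the pose commanded when the call began, along the tool's axes at that moment, turning the shorter way round; what a row does not reach only later rows make up. A row lasts 1/12 s, in which the tool goes at most 41.7 mm and 7.16 degrees, less where a joint would pass 70% of its speed; a pose out of reach is approached as far as the arm can. A call with a number of a shift or a turn outside -1 to 1 is refused whole. A call with a gripper value outside its range is refused whole. "claw" is the closure, from -1 (fully open) to 1 (shut), set as the call begins (left out, the last holds). The fingers move at their own pace and stop on an object; "squeeze" is the grip in N (left out, the last holds). Time passes only in rows, so rows that repeat a pose let the fingers close, or fill a call up. It gives the time, the measured TCP pose, the force, the opening and the grip force at its end, in the units of the state.
- robot.get_obs(): the state, without advancing time (a new reading comes with each control period).
- robot.camera(name): name is "scene" or "top" or "wrist"; returns a dict with "frame" (480x640x3 uint8, red, green, blue), "fovy" (degrees; the focal length in pixels is half the picture's height over the tangent of half this angle, whatever the lens; pixels are square), "cx", "cy" (the principal point, pixels), "R" (3x3) and "t" (3): a world point X has camera coordinates R X + t. Camera axes: x right, y down, z forward; pixel columns grow to the right and rows downward; lengths in m; the calibration is good to about 2 mm. A picture is of the moment at which its call begins. There is no depth.
- robot.hand_in(): hands the job in; it is judged then, once.
Trained networks look in a picture, given as the dict that the camera call returned (one of the last four; its "shot" number tells which), for a name from the list of things; names that differ only in an ending like _2 or _b are one class to them, and where a whole thing is asked for, a point or a joint stands for the part that bears it (a point fixed in the world has none). Each returns a list of dicts, best first, with "score" (0 to 1); they miss things now and then, are a little off and sometimes report something else, mostly with a low value. They report only what shows in the picture. A call takes as long as a camera call.
- robot.trace(picture, query): "pixels" (480x640 bool, what is visible of it) and "pixel" ([column, row] in pixels, amid what is visible of it).
- robot.place_of(picture, query): "pixel" ([column, row] in pixels: a listed point, or the origin of a listed thing).
The state is a dict: "time": time; "joints": joint angles; "qvel": joint speeds; "effort": joint torques, N m; "tcp_pos": TCP position; "tcp_rot": TCP orientation; "force": force on the tool from outside, world axes, zero at the start; "wrist_torque": the same for the moment, N m; "finger_gap": finger opening in m; "gripper_force": force on a finger pad.
Only numpy, scipy, OpenCV 4.12 (cv2) and the standard library are available. Lean on these libraries where they do the work, as an engineer would, in place of code of your own. Each camera call takes 0.05 s, during which the arm holds its last target. There are 200 camera calls.

## Task

Take the red-handled locating pin out of its wooden block and, pressing only gently, feel along the groove in the register's cover plate with its tip until it finds the hidden socket under the dust plug. Push the pin fully home, upright with its brass collar flat on the cover, and let go, leaving the ink tin, the brayer and the copper plate alone.

Things in the scene. Friction and masses are not known exactly. Their poses are not given: they have to be found in the camera images.
- pin: Loose locating pin, 100 to 200 g, upright in its block at the start. Origin at the centre of its tip's underside, z up its axis. From the tip up: steel shank 12 mm diameter, 26 mm long (lowest 3 mm taper to 8 mm diameter); brass collar 28 mm diameter, 6 mm thick; red round handle 22 mm diameter, 50 mm long (32 to 82 mm above the origin): grip it from above, at any yaw.
- pin_collar (a point): Centre of the underside of the pin's brass collar, 26 mm up its axis from the tip. It is 21 mm above the cover while the tip slides on the groove floor; fully home it lies on the cover.
- block: Fixed wooden block 85 x 85 mm, 40 mm high, origin at the centre of its underside. The pin stands in the hole at its centre (14.5 mm wide, 32 mm deep), its collar on the block's top.
- register: Fixed blue registration bar, 90 mm along its x, 285 mm along its y, 40 mm high, origin at the centre of its underside. Its top is an aluminium cover with a groove along y, dark steel on the floor. The polished cover, groove floor and plug are scored if the pin presses on them with more than 40 N.
- groove_mid (a point): Middle of the groove, at the height of the cover's top (40 mm above the bench); y along the groove, x across, z up. The groove is 15 mm wide, 130 mm long, 5 mm deep. A socket is hidden in its floor, centred up to 35 mm from here, either way along y; it is not listed. It is 14.7 mm long along y and wider than the groove.
- groove_end (a point): The +y end of the groove, on its centre line at the cover's top. The dust plug closes the socket flush, in the same steel. It has no spring: a push of more than about 3.5 N (6 to 8 N is plenty) sinks it, up to 24 mm, and it stays where it is left. The floor elsewhere is solid: a tip more than 2 mm below the floor is in the socket.
- ink_tin: Bystander: loose black ink tin with a pale label and a steel lid, 84 mm diameter, 80 mm high, origin at the centre of its underside.
- brayer: Bystander: loose ink roller lying on the bench, rubber roll 40 mm diameter and 120 mm long along its y, wooden handle reaching 140 mm towards its +x; origin under the middle of the roll.
- copper_plate: Bystander: loose copper plate 100 x 140 x 5 mm lying flat, origin at the centre of its underside.

How it is judged:
By the outcome, as a careful person would: the job done as asked, in the order asked, and still so for the second after the job is handed in, with the robot touching nothing.
It also fails if it takes over 72 s, if anything falls off the work surface, if the arm or the gripper's body presses on something with over 40 N, if the wrist force passes 120 N, or if a joint passes its speed limit or range.

## Working session

There is one attempt and no reset: what is moved stays moved. The work goes in short steps, Python scripts to look and compute and a tool call to move; the robot and the scene stay as the last step left them, time stands still between calls to the robot, and variables do not carry over. Pictures are saved under pics/ and viewed, at most 10 in all, crops included, and the job is handed in when it is done.

Besides the shell and the picture viewer there is one more tool, called after ">>>" by a JSON object that holds its "name" and its "arguments", one argument or row to a line. move_arm: Moves the arm, as the interface text tells. Shift numbers are shares of 300 mm and turn numbers shares of 180 degrees, none past 1 either way. Its arguments: {"type":"object","properties":{"targets":{"type":"array","items":{"type":"array","items":{"type":"number","minimum":-1,"maximum":1}}},"claw":{"type":"number"},"squeeze":{"type":"number"}},"required":["targets"]}

```bash
mkdir -p pics; cat > h.py <<'E'
import numpy as np, cv2
from plant import robot
def ray(p,px):
    f=240/np.tan(np.radians(p["fovy"])/2)
    R=np.array(p["R"]);t=np.array(p["t"])
    d=R.T@np.array([(px[0]-p["cx"])/f,(px[1]-p["cy"])/f,1.]); return -R.T@t,d
def at(p,px,z):
    c,d=ray(p,px); return c+d*(z-c[2])/d[2]
def tri(rs):
    A=np.zeros((3,3));b=np.zeros(3)
    for c,d in rs:
        d=d/np.linalg.norm(d);P=np.eye(3)-np.outer(d,d);A+=P;b+=P@c
    return np.linalg.solve(A,b)
def save(p,n): cv2.imwrite(f"pics/{n}.png",cv2.cvtColor(np.array(p["frame"]),cv2.COLOR_RGB2BGR))
E
python3 - <<'E'
from h import *
np.set_printoptions(precision=4,suppress=True)
P={n:robot.camera(n) for n in("scene","top")}
H=dict(pin=.014,pin_collar=.04,block=0,register=0,groove_mid=.04,groove_end=.04,ink_tin=0,brayer=0,copper_plate=0)
for n in P: save(P[n],n+"0")
cv2.imwrite("pics/both.png",cv2.resize(np.vstack([cv2.imread("pics/scene0.png"),cv2.imread("pics/top0.png")]),None,fx=.62,fy=.62))
for q,z in H.items():
    rs=[]
    for n in P:
        for r in robot.place_of(P[n],q)[:2]: print(q,n,round(r["score"],2),np.round(r["pixel"],1),at(P[n],r["pixel"],z))
o=robot.get_obs();print(o["time"],o["tcp_pos"],o["tcp_rot"],o["force"],o["finger_gap"])
E
```

```text
pin scene 0.89 [156.1 232.5] [ 0.4968 -0.2726  0.014 ]
pin scene 0.3 [297.7 235.5] [ 0.549  -0.0112  0.014 ]
pin top 0.67 [476.2 318.3] [ 0.4912 -0.2813  0.014 ]
pin_collar scene 0.86 [149.7 219.8] [ 0.4849 -0.2768  0.04  ]
pin_collar top 0.81 [477.2 315.3] [ 0.4953 -0.2768  0.04  ]
block scene 0.57 [156.  230.7] [ 0.4825 -0.2769  0.    ]
block top 0.65 [472.3 321.1] [ 0.4867 -0.277   0.    ]
register top 0.66 [335.  294.2] [ 0.5426 -0.0128  0.    ]
groove_mid scene 0.74 [296.2 225.7] [ 0.5443 -0.0121  0.04  ]
groove_mid top 0.69 [334.7 289.4] [ 0.5476 -0.0122  0.04  ]
groove_end scene 0.59 [328.9 233. ] [0.5701 0.0438 0.04  ]
groove_end top 0.61 [303.  281.4] [0.5638 0.0477 0.04  ]
ink_tin scene 0.79 [436.7 176.6] [0.4467 0.291  0.    ]
ink_tin top 0.96 [178.8 344.7] [0.4487 0.2924 0.    ]
brayer scene 0.92 [456.6 321.4] [ 0.7588  0.2313 -0.    ]
brayer top 0.59 [213.9 195.8] [0.7474 0.2308 0.    ]
copper_plate scene 0.92 [207.8 351.1] [ 0.74   -0.1904  0.    ]
copper_plate scene 0.18 [153.7 234.2] [ 0.4899 -0.2812  0.    ]
copper_plate top 0.97 [420.2 194.8] [ 0.7414 -0.1884  0.    ]
copper_plate top 0.24 [336.5 290.4] [ 0.5501 -0.0159  0.    ]
1.0 [0.2748 0.6709 0.2313] [[-0.9254  0.379   0.    ]
 [ 0.379   0.9254 -0.    ]
 [-0.0001 -0.     -1.    ]] [ 0.9477 -0.6506 -0.0545] 0.08532071274871895
```

View pics/both.png

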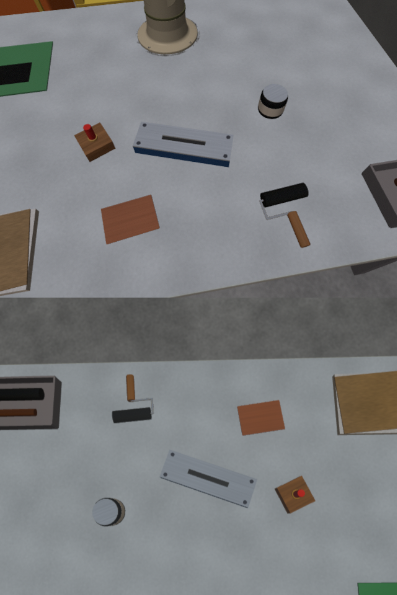

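The top and scene views agree: pin at about (0.49, -0.277) and groove middle at about (0.546, -0.012), with the groove heading about 70° from +x. I'll move above the pin.

>>> {"name": "move_arm", "arguments": {
  "targets": [
    [-0.97, -0.58, 0, 0],
    [-0.97, -0.58, 0, 0],
    [-0.97, -0.58, 0, 0],
    [-0.97, -0.58, 0, 0],
    [-0.97, -0.58, 0, 0],
    [-0.97, -0.58, 0, 0],
    [-0.97, -0.58, 0, 0],
    [-0.97, -0.58, 0, 0]
  ],
  "claw": -1
}}

```text
time: 1.67
tcp_pos: [0.4757, 0.4025, 0.2315]
tcp_rot: [[-0.925, 0.379, 0.0], [0.379, 0.925, 0.0], [-0.0, 0.0, -1.0]]
force: [0.7, 0.7, -0.4]
finger_gap: 0.0855
gripper_force: 0.0
```

>>> {"name": "move_arm", "arguments": {
  "targets": [
    [-0.56, -0.74, 0, 0],
    [-0.56, -0.74, 0, 0],
    [-0.56, -0.74, 0, 0],
    [-0.56, -0.74, 0, 0],
    [-0.56, -0.74, 0, 0],
    [-0.56, -0.74, 0, 0],
    [-0.56, -0.74, 0, 0],
    [-0.56, -0.74, 0, 0]
  ]
}}

```text
time: 2.33
tcp_pos: [0.5477, 0.1275, 0.2317]
tcp_rot: [[-0.922, 0.387, 0.001], [0.387, 0.922, -0.003], [-0.002, -0.002, -1.0]]
force: [-0.4, 0.2, -0.4]
finger_gap: 0.0851
gripper_force: 0.0
```

>>> {"name": "move_arm", "arguments": {
  "targets": [
    [-0.35, -0.86, 0, 0],
    [-0.35, -0.86, 0, 0],
    [-0.35, -0.86, 0, 0],
    [-0.35, -0.86, 0, 0],
    [-0.35, -0.86, 0, 0],
    [-0.35, -0.86, 0, 0],
    [-0.35, -0.86, 0, 0],
    [-0.35, -0.86, 0, 0]
  ]
}}

```text
time: 3.0
tcp_pos: [0.5447, -0.1507, 0.2316]
tcp_rot: [[-0.922, 0.387, 0.001], [0.387, 0.922, -0.003], [-0.002, -0.003, -1.0]]
force: [0.8, -0.3, -0.8]
finger_gap: 0.0851
gripper_force: 0.0
```

>>> {"name": "move_arm", "arguments": {
  "targets": [
    [0, -0.46, 0.1, 0],
    [0, -0.46, 0.1, 0],
    [0, -0.46, 0.1, 0],
    [0, -0.46, 0.1, 0],
    [0, -0.46, 0.1, 0],
    [0, -0.46, 0.1, 0],
    [0, -0.46, 0.1, 0],
    [0, -0.46, 0.1, 0]
  ]
}}

```text
time: 3.67
tcp_pos: [0.4941, -0.2696, 0.2016]
tcp_rot: [[-0.926, 0.377, 0.001], [0.377, 0.926, 0.0], [-0.001, 0.001, -1.0]]
force: [-1.1, -0.7, 0.1]
finger_gap: 0.0851
gripper_force: 0.0
```

```bash
cat >> h.py <<'E'
np.set_printoptions(precision=4,suppress=True)
def to(x,y,z):
    o=robot.get_obs();return np.array(o["tcp_rot"]).T@(np.array([x,y,z])-o["tcp_pos"])/.3
E
python3 - <<'E'
from h import *
W=robot.camera("wrist");save(W,"w1")
print(robot.get_obs()["tcp_pos"])
for q,z in dict(pin=.014,pin_collar=.04,block=0).items():
    for r in robot.place_of(W,q)[:2]: print(q,round(r["score"],2),r["pixel"],at(W,r["pixel"],z))
r=robot.trace(W,"pin")[0];print(r["score"],r["pixel"])
E
```

```text
[ 0.4941 -0.2697  0.2016]
pin 0.67 [310.9, 212.7] [ 0.4926 -0.2773  0.014 ]
pin 0.15 [308.2, 216.9] [ 0.4953 -0.2811  0.014 ]
pin_collar 0.65 [310.5, 212.9] [ 0.4876 -0.275   0.04  ]
block 0.58 [312.6, 207.5] [ 0.4911 -0.2752  0.    ]
0.61 [312.3, 223.7]
```

View pics/w1.png

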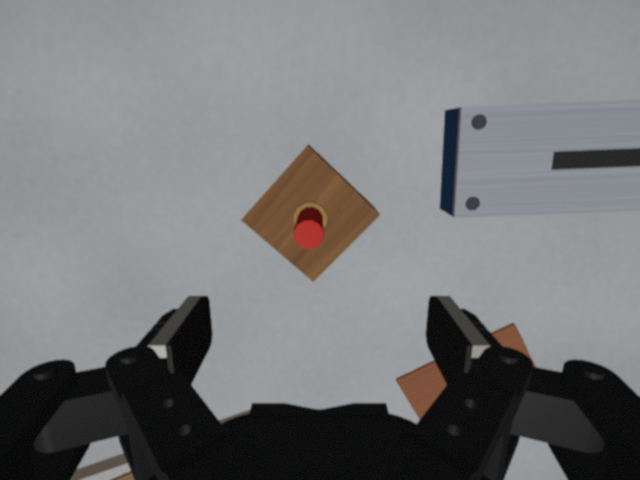

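The wrist picture shows the pin's collar near (311, 215) and its handle top near (309, 235), upright and central between the fingers. I'll descend.

```bash
python3 -c "
from h import *
print(to(.490,-.2755,.055))"
```

```text
[ 0.0048 -0.0201  0.4883]
```

>>> {"name": "move_arm", "arguments": {
  "targets": [
    [0.005, -0.02, 0.1, 0],
    [0.005, -0.02, 0.2, 0],
    [0.005, -0.02, 0.28, 0],
    [0.005, -0.02, 0.35, 0],
    [0.005, -0.02, 0.41, 0],
    [0.005, -0.02, 0.46, 0],
    [0.005, -0.02, 0.488, 0],
    [0.005, -0.02, 0.488, 0]
  ]
}}

```text
time: 4.58
tcp_pos: [0.4889, -0.2755, 0.0533]
tcp_rot: [[-0.926, 0.379, -0.002], [0.379, 0.926, 0.001], [0.003, 0.0, -1.0]]
force: [0.4, -0.6, -0.1]
finger_gap: 0.0851
gripper_force: 0.0
```

>>> {"name": "move_arm", "arguments": {
  "targets": [
    [0, 0, 0, 0],
    [0, 0, 0, 0],
    [0, 0, 0, 0],
    [0, 0, 0, 0],
    [0, 0, 0, 0],
    [0, 0, 0, 0],
    [0, 0, 0, 0],
    [0, 0, 0, 0]
  ],
  "claw": 1,
  "squeeze": 60
}}

```text
time: 5.25
tcp_pos: [0.4897, -0.2764, 0.0557]
tcp_rot: [[-0.925, 0.379, 0.001], [0.379, 0.925, -0.0], [-0.001, -0.0, -1.0]]
force: [-0.3, 0.3, 6.6]
finger_gap: 0.0203
gripper_force: 58.3
```

>>> {"name": "move_arm", "arguments": {
  "targets": [
    [0, 0, -0.03, 0],
    [0, 0, -0.08, 0],
    [0, 0, -0.14, 0],
    [0, 0, -0.2, 0],
    [0, 0, -0.22, 0],
    [0, 0, -0.22, 0],
    [0, 0, -0.22, 0],
    [0, 0, -0.22, 0]
  ]
}}

```text
time: 5.92
tcp_pos: [0.489, -0.276, 0.1202]
tcp_rot: [[-0.925, 0.379, -0.001], [0.379, 0.925, 0.0], [0.001, 0.0, -1.0]]
force: [-0.5, 0.4, -0.7]
finger_gap: 0.0206
gripper_force: 58.6
```

```bash
python3 - <<'E'
from h import *
o=robot.get_obs();print(o["tcp_pos"],o["force"],o["finger_gap"])
W=robot.camera("wrist");T=robot.camera("top");S=robot.camera("scene")
z=o["tcp_pos"][2]-.0557+.014
rs={}
for n,p in(("w",W),("t",T),("s",S)):
    for q,zz in(("pin",z),("pin_collar",z+.026),("groove_mid",.04),("groove_end",.04)):
        r=robot.place_of(p,q)[:1]
        if r: print(n,q,round(r[0]["score"],2),r[0]["pixel"],at(p,r[0]["pixel"],zz))
for n,p in(("t",T),("s",S)):
    m=robot.trace(p,"groove_mid")
    print(n,[(round(a["score"],2),a["pixel"],int(np.sum(a["pixels"]))) for a in m[:2]])
    g=cv2.cvtColor(np.array(p["frame"]),cv2.COLOR_RGB2GRAY)
    c=np.array({"t":[334.7,289.4],"s":[296,225.7]}[n],int)
    y0,x0=c[1]-30,c[0]-55
    k=(g[y0:y0+60,x0:x0+110]<85).astype(np.uint8)
    nl,l,st,ce=cv2.connectedComponentsWithStats(k)
    i=l[30,55]
    if i:
        ys,xs=np.where(l==i);q=np.stack([xs+x0,ys+y0],1).astype(np.float32)
        w=np.array([at(p,a,.035 if n=="t" else .035) for a in q])[:,:2].astype(np.float32)*1000
        print(n,"rect mm",cv2.minAreaRect(w))
save(W,"w2")
C=np.vstack([np.array(S["frame"])[140:300,60:380],np.array(T["frame"])[220:380,240:560]])
cv2.imwrite("pics/c2.png",cv2.cvtColor(cv2.resize(C,None,fx=1.8,fy=1.8),cv2.COLOR_RGB2BGR))
E
```

```text
[ 0.489  -0.276   0.1202] [-0.5191  0.3808 -0.7249] 0.020589436222470114
w pin 0.68 [319.0, 270.0] [ 0.4902 -0.2769  0.0785]
w pin_collar 0.88 [320.0, 287.1] [ 0.4891 -0.2759  0.1045]
t pin 0.53 [480.6, 319.1] [ 0.4861 -0.2724  0.0785]
t pin_collar 0.53 [486.5, 314.2] [ 0.4931 -0.2763  0.1045]
t groove_mid 0.8 [333.4, 290.5] [ 0.5456 -0.0097  0.04  ]
t groove_end 0.69 [302.9, 282.2] [0.5623 0.0479 0.04  ]
s pin 0.54 [139.9, 209.9] [ 0.4894 -0.2822  0.0785]
s pin_collar 0.56 [140.9, 199.1] [ 0.4869 -0.2723  0.1045]
s groove_mid 0.73 [297.9, 227.3] [ 0.5483 -0.0096  0.04  ]
s groove_end 0.68 [330.9, 231.5] [0.5676 0.0479 0.04  ]
t [(0.87, [335.0, 292.0], 7301)]
t rect mm ((546.071044921875, -13.317863464355469), (128.57518005371094, 13.957695007324219), 70.12293243408203)
s [(0.69, [294.0, 231.9], 8180)]
s rect mm ((541.338623046875, -13.079395294189453), (129.520263671875, 12.185336112976074), 70.1474609375)
```

View pics/c2.png

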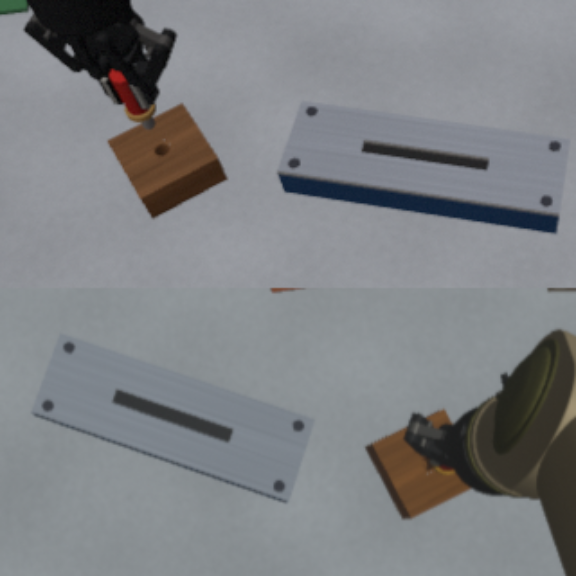

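View pics/w2.png

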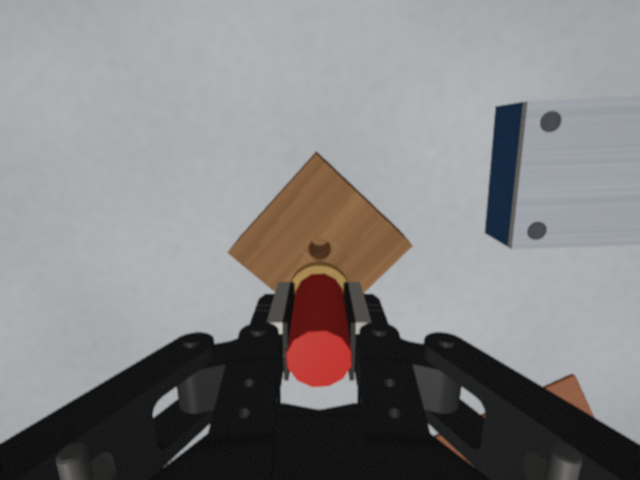

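The crops show the pin hanging upright in the fingers with the collar clear, and the groove is clearly visible. Its long axis is at 70.1° and its centre is at about (0.546, -0.0125). I'll go above its -y part.

```bash
python3 -c "
from h import *
print(to(.529,-.0595,.12))"
```

```text
[0.1518 0.7184 0.0031]
```

>>> {"name": "move_arm", "arguments": {
  "targets": [
    [0.02, 0.1, 0, 0],
    [0.05, 0.23, 0, -0.005],
    [0.08, 0.36, 0, -0.013],
    [0.105, 0.49, 0, -0.0133],
    [0.13, 0.6, 0, -0.0133],
    [0.145, 0.68, 0, -0.0133],
    [0.152, 0.718, 0, -0.0133],
    [0.152, 0.718, 0, -0.0133]
  ]
}}

```text
time: 7.43
tcp_pos: [0.5297, -0.0563, 0.1209]
tcp_rot: [[-0.942, 0.336, 0.001], [0.336, 0.942, 0.001], [-0.0, 0.001, -1.0]]
force: [0.4, -0.9, -0.9]
finger_gap: 0.0207
gripper_force: 59.0
```

```bash
python3 - <<'E'
from h import *
W=robot.camera("wrist");T=robot.camera("top");save(W,"w3")
o=robot.get_obs();print(o["time"],o["tcp_pos"],o["tcp_rot"],o["force"])
for q,zz in(("pin",.078),("pin_collar",.104),("groove_mid",.04),("groove_end",.04)):
    for r in robot.place_of(W,q)[:1]: print(q,round(r["score"],2),r["pixel"],at(W,r["pixel"],zz))
g=cv2.cvtColor(np.array(W["frame"]),cv2.COLOR_RGB2GRAY)
# dark groove: project expected groove patch and find edges across at several stations
u=np.array([.340,.9405]);n=np.array([.9405,-.340]);m=np.array([.546,-.0125])
f=240/np.tan(np.radians(W["fovy"])/2)
def px(X): c=np.array(W["R"])@X+W["t"];return c[:2]/c[2]*f+[W["cx"],W["cy"]]
for s in range(-60,70,12):
    v=[]
    for d in np.arange(-14,14.1,.5):
        X=np.r_[m+u*s/1000+n*d/1000,.04];x=px(X)
        v.append(int(g[int(round(x[1])),int(round(x[0]))]) if 0<=x[0]<639 and 0<=x[1]<479 else -1)
    v=np.array(v);k=np.where((v<75)&(v>=0))[0]
    print(s,px(np.r_[m+u*s/1000,.04]).round(0),(np.arange(-14,14.1,.5)[k[[0,-1]]] if len(k) else None),v[::6])
E
```

```text
7.5333 [ 0.5288 -0.0602  0.1209] [[-0.9405  0.3398 -0.    ]
 [ 0.3398  0.9405 -0.0006]
 [-0.0002 -0.0006 -1.    ]] [-0.2384 -0.5275 -1.4126]
pin 0.91 [317.3, 270.3] [ 0.5313 -0.0582  0.078 ]
pin_collar 0.85 [319.2, 286.8] [ 0.5299 -0.0567  0.104 ]
groove_end 0.91 [493.0, 244.6] [0.5664 0.049  0.04  ]
-60 [299. 246.] [-7.5  3.5] [163 160  76  68  69  69  77 163 165 157]
-48 [318. 246.] [-7.5 11.5] [164 159  75  67  66  67  75 162 128  99]
-36 [336. 246.] [-8.5  4. ] [163 160  74  62  61  65  71 163 166 148]
-24 [355. 247.] [-8.  4.] [163 162  61  62  62  61  71 163 167 158]
-12 [373. 247.] [-8.  4.] [164 162  60  60  59  59  69 163 168 159]
0 [392. 247.] [-8.   3.5] [165 161  59  59  57  59  81 163 168 160]
12 [411. 247.] [-8.   3.5] [165 163  60  60  58  59  79 162 168 159]
24 [429. 247.] [-8.   3.5] [165 163  60  57  57  58  77 162 167 160]
36 [448. 247.] [-8.   3.5] [166 163  59  57  56  57  77 161 166 161]
48 [467. 247.] [-8.   3.5] [165 162  60  57  54  56  75 160 165 161]
60 [485. 247.] [-8.  3.] [164 161  72  64  73  66  77 159 163 161]
```

View pics/w3.png

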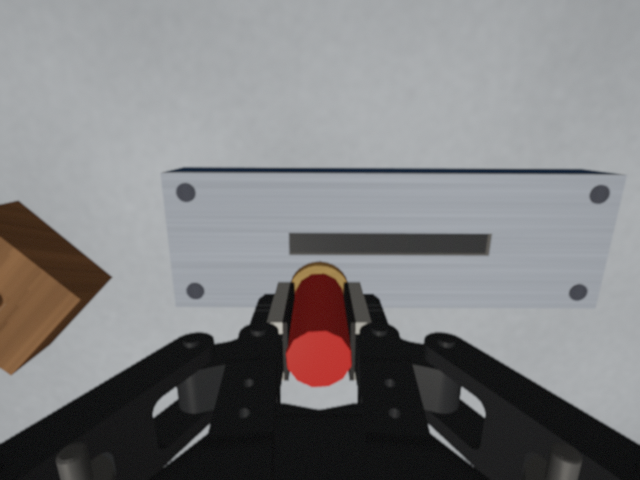

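The wrist view shows the groove spanning columns 289–491 at rows 234–256, parallel to the image rows. The pin is upright with its collar at about (319, 287). I'll measure the cross offset at rest.

```bash
cat > m.py <<'E'
from h import *
u=np.array([.340,.9405]);n=np.array([.9405,-.340]);m=np.array([.546,-.0125])
def sn(X): return np.array([(X[:2]-m)@u,(X[:2]-m)@n])*1000
E
python3 - <<'E'
from m import *
for i in range(3):
    o=robot.get_obs();W=robot.camera("wrist")
    t=np.array(o["tcp_pos"]);tipz=t[2]-.0417
    print("tcp",t,sn(t),o["force"])
    for q,zz in(("pin",tipz),("pin_collar",tipz+.026),("groove_end",.04)):
        for r in robot.place_of(W,q)[:1]: print(q,round(r["score"],2),r["pixel"],sn(at(W,r["pixel"],zz)))
g=cv2.cvtColor(np.array(W["frame"]),cv2.COLOR_RGB2GRAY)
f=240/np.tan(np.radians(W["fovy"])/2)
def px(X): c=np.array(W["R"])@X+W["t"];return c[:2]/c[2]*f+[W["cx"],W["cy"]]
d=np.arange(-14,14.1,.25)
def scan(P):
    x=np.array([px(p) for p in P],np.float32);v=cv2.remap(g.astype(np.float32),x[None,:,0].copy(),x[None,:,1].copy(),1)[0]
    return v
for s in range(-24,49,12):
    v=scan([np.r_[m+u*s/1000+n*k/1000,.04] for k in d]);k=d[v<118]; print(s,k[0],k[-1])
e=np.arange(-80,80,.25)
v=scan([np.r_[m+u*k/1000-n*.003,.04] for k in e]);k=e[v<118];print("s ends",k[0],k[-1])
E
```

```text
tcp [ 0.5286 -0.0613  0.1209] [-51.8551   0.2531] [ 0.3549 -0.0236 -1.6991]
pin 0.71 [319.0, 268.1] [-52.3373   0.6462]
pin_collar 0.7 [317.0, 286.9] [-53.276    0.1545]
groove_end 0.65 [499.6, 240.1] [63.261  -3.2141]
tcp [ 0.5288 -0.0604  0.1209] [-50.8574   0.1042] [ 0.5319 -0.6267 -0.9055]
pin 0.56 [319.0, 268.5] [-51.319    0.7196]
pin_collar 0.84 [318.2, 286.1] [-51.705   -0.4071]
groove_end 0.59 [497.8, 245.3] [63.6272 -0.0273]
tcp [ 0.5289 -0.0598  0.1209] [-50.2742  -0.0545] [-0.2865 -0.8829 -0.9048]
pin_collar 0.8 [320.5, 285.7] [-49.9874  -0.7235]
groove_end 0.7 [498.5, 241.9] [64.4098 -2.5632]
-24 -9.0 5.0
-12 -9.0 5.0
0 -9.25 5.0
12 -9.25 5.0
24 -9.25 5.0
36 -9.25 5.0
48 -9.25 5.0
s ends -66.0 62.75
```

>>> {"name": "move_arm", "arguments": {
  "targets": [
    [0.002, 0, 0.02, 0],
    [0.005, 0, 0.05, 0],
    [0.0063, 0, 0.08, 0],
    [0.0063, 0, 0.1, 0],
    [0.0063, 0, 0.11, 0],
    [0.0063, 0, 0.11, 0],
    [0.0063, 0, 0.11, 0],
    [0.0063, 0, 0.11, 0]
  ]
}}

```text
time: 9.0
tcp_pos: [0.5272, -0.059, 0.088]
tcp_rot: [[-0.94, 0.34, 0.0], [0.34, 0.94, -0.0], [-0.0, 0.0, -1.0]]
force: [0.8, -0.3, -1.5]
finger_gap: 0.0204
gripper_force: 59.0
```

```bash
python3 - <<'E'
from m import *
W=robot.camera("wrist");o=robot.get_obs();t=np.array(o["tcp_pos"]);print(o["time"],t,sn(t),o["force"])
S=robot.camera("scene")
I=cv2.cvtColor(np.vstack([cv2.resize(np.array(W["frame"])[180:400,200:520],(640,440)),cv2.resize(np.array(S["frame"])[190:250,230:390],(640,240))])[:,:],cv2.COLOR_RGB2BGR)
cv2.imwrite("pics/w4.png",cv2.resize(I,None,fx=.88,fy=.88))
g=cv2.cvtColor(np.array(W["frame"]),cv2.COLOR_RGB2GRAY)
f=240/np.tan(np.radians(W["fovy"])/2)
def px(X): c=np.array(W["R"])@X+W["t"];return c[:2]/c[2]*f+[W["cx"],W["cy"]]
d=np.arange(-14,14.1,.25)
for s in range(-12,49,12):
    x=np.array([px(np.r_[m+u*s/1000+n*k/1000,.04]) for k in d],np.float32);v=cv2.remap(g.astype(np.float32),x[None,:,0].copy(),x[None,:,1].copy(),1)[0];k=d[v<118]; print(s,k[0],k[-1])
for q,zz in(("pin",t[2]-.0417),("pin_collar",t[2]-.0157)):
    for r in robot.place_of(W,q)[:1]: print(q,round(r["score"],2),r["pixel"],sn(at(W,r["pixel"],zz)))
E
```

```text
9.05 [ 0.5274 -0.059   0.0881] [-50.0789  -1.7231] [-0.2235  0.0842 -1.5673]
-12 -9.25 5.0
0 -9.25 5.0
12 -9.25 5.0
24 -9.25 5.0
36 -9.25 5.0
48 -9.25 5.0
pin 0.81 [321.4, 268.5] [-49.2409  -1.2244]
```

View pics/w4.png

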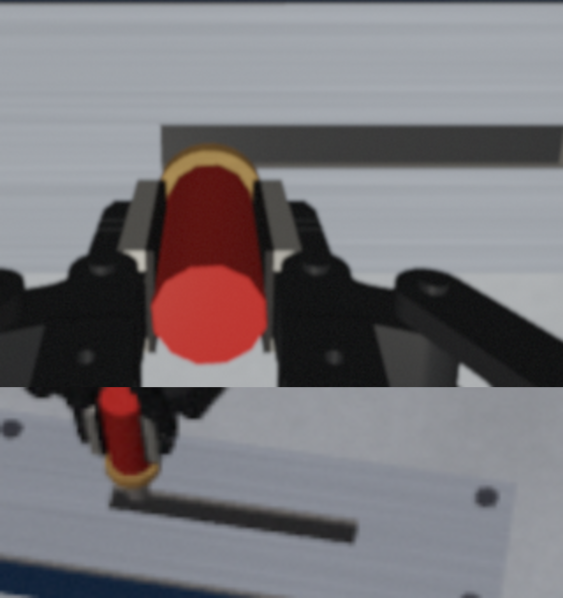

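The pin is over the left part of the groove, with its tip just above the cover at about (135, 495) in the lower crop. I'll lower it gently.

>>> {"name": "move_arm", "arguments": {
  "targets": [
    [0.001, 0, 0.005, 0],
    [0.001, 0, 0.01, 0],
    [0.001, 0, 0.014, 0],
    [0.001, 0, 0.018, 0],
    [0.001, 0, 0.022, 0],
    [0.001, 0, 0.026, 0],
    [0.001, 0, 0.028, 0],
    [0.001, 0, 0.028, 0]
  ]
}}

```text
time: 9.87
tcp_pos: [0.5268, -0.0589, 0.0793]
tcp_rot: [[-0.94, 0.34, -0.0], [0.34, 0.94, -0.0], [0.0, -0.0, -1.0]]
force: [-0.8, -0.2, -2.3]
finger_gap: 0.0205
gripper_force: 59.0
```

>>> {"name": "move_arm", "arguments": {
  "targets": [
    [0, 0, 0.003, 0],
    [0, 0, 0.006, 0],
    [0, 0, 0.008, 0],
    [0, 0, 0.01, 0],
    [0, 0, 0.011, 0],
    [0, 0, 0.012, 0],
    [0, 0, 0.013, 0],
    [0, 0, 0.013, 0]
  ]
}}

```text
time: 10.53
tcp_pos: [0.527, -0.0589, 0.0765]
tcp_rot: [[-0.94, 0.34, 0.001], [0.34, 0.94, 0.0], [-0.001, 0.0, -1.0]]
force: [-2.2, -0.0, 12.2]
finger_gap: 0.0202
gripper_force: 59.8
```

Tip is on the floor at TCP z 0.0765, with about 14 N. I'll ease off slightly and start sliding along +y.

>>> {"name": "move_arm", "arguments": {
  "targets": [
    [0, 0, -0.0015, 0],
    [0, 0.006, -0.0015, 0],
    [0, 0.012, -0.0015, 0],
    [0, 0.018, -0.0015, 0],
    [0, 0.024, -0.0015, 0],
    [0, 0.03, -0.0015, 0],
    [0, 0.03, -0.0015, 0],
    [0, 0.03, -0.0015, 0]
  ]
}}

```text
time: 11.2
tcp_pos: [0.53, -0.0514, 0.0766]
tcp_rot: [[-0.94, 0.341, 0.001], [0.341, 0.94, -0.001], [-0.001, -0.001, -1.0]]
force: [-1.1, -3.6, 7.8]
finger_gap: 0.0209
gripper_force: 59.6
```

>>> {"name": "move_arm", "arguments": {
  "targets": [
    [0, 0.004, 0, 0],
    [0, 0.008, 0, 0],
    [0, 0.012, 0, 0],
    [0, 0.015, 0, 0],
    [0, 0.015, 0, 0],
    [0, 0.015, 0, 0],
    [0, 0.015, 0, 0],
    [0, 0.015, 0, 0]
  ]
}}

```text
time: 11.87
tcp_pos: [0.5315, -0.0473, 0.0766]
tcp_rot: [[-0.94, 0.341, 0.001], [0.341, 0.94, -0.001], [-0.001, -0.001, -1.0]]
force: [-1.2, -3.8, 7.2]
finger_gap: 0.0204
gripper_force: 59.6
```

>>> {"name": "move_arm", "arguments": {
  "targets": [
    [0, 0.004, 0, 0],
    [0, 0.008, 0, 0],
    [0, 0.012, 0, 0],
    [0, 0.015, 0, 0],
    [0, 0.015, 0, 0],
    [0, 0.015, 0, 0],
    [0, 0.015, 0, 0],
    [0, 0.015, 0, 0]
  ]
}}

```text
time: 12.53
tcp_pos: [0.533, -0.0431, 0.0765]
tcp_rot: [[-0.94, 0.341, 0.001], [0.341, 0.94, -0.001], [-0.001, -0.001, -1.0]]
force: [-2.3, -4.2, 7.1]
finger_gap: 0.0205
gripper_force: 59.6
```

>>> {"name": "move_arm", "arguments": {
  "targets": [
    [0, 0.004, 0, 0],
    [0, 0.008, 0, 0],
    [0, 0.012, 0, 0],
    [0, 0.015, 0, 0],
    [0, 0.015, 0, 0],
    [0, 0.015, 0, 0],
    [0, 0.015, 0, 0],
    [0, 0.015, 0, 0]
  ]
}}

```text
time: 13.2
tcp_pos: [0.5347, -0.0384, 0.0763]
tcp_rot: [[-0.94, 0.341, 0.001], [0.341, 0.94, -0.001], [-0.001, -0.0, -1.0]]
force: [-1.4, -2.9, 4.8]
finger_gap: 0.0212
gripper_force: 59.5
```

Force fell slightly, so I'll probe downwards here a little.

>>> {"name": "move_arm", "arguments": {
  "targets": [
    [0, 0, 0.001, 0],
    [0, 0, 0.002, 0],
    [0, 0, 0.003, 0],
    [0, 0, 0.003, 0],
    [0, 0, 0.003, 0],
    [0, 0, 0.003, 0],
    [0, 0, 0.003, 0],
    [0, 0, 0.003, 0]
  ]
}}

```text
time: 13.87
tcp_pos: [0.5348, -0.0383, 0.0758]
tcp_rot: [[-0.94, 0.341, 0.001], [0.341, 0.94, -0.001], [-0.001, -0.0, -1.0]]
force: [-2.3, -4.6, 11.4]
finger_gap: 0.0202
gripper_force: 59.8
```

>>> {"name": "move_arm", "arguments": {
  "targets": [
    [0, 0.002, 0, 0],
    [0, 0.004, 0, 0],
    [0, 0.006, 0, 0],
    [0, 0.006, 0, 0],
    [0, 0.006, 0, 0],
    [0, 0.006, 0, 0],
    [0, 0.006, 0, 0],
    [0, 0.006, 0, 0]
  ]
}}

```text
time: 14.53
tcp_pos: [0.5353, -0.0359, 0.0751]
tcp_rot: [[-0.94, 0.34, 0.0], [0.34, 0.94, 0.0], [-0.0, 0.0, -1.0]]
force: [0.6, -2.1, 1.0]
finger_gap: 0.0207
gripper_force: 59.0
```

The tip is dropping, so this is the plug. I'll nudge on and press down.

>>> {"name": "move_arm", "arguments": {
  "targets": [
    [0, 0.003, 0, 0],
    [0, 0.006, 0.001, 0],
    [0, 0.006, 0.002, 0],
    [0, 0.006, 0.004, 0],
    [0, 0.006, 0.006, 0],
    [0, 0.006, 0.008, 0],
    [0, 0.006, 0.008, 0],
    [0, 0.006, 0.008, 0]
  ]
}}

```text
time: 15.2
tcp_pos: [0.5357, -0.0341, 0.0726]
tcp_rot: [[-0.94, 0.34, -0.0], [0.34, 0.94, 0.0], [0.0, 0.0, -1.0]]
force: [0.0, 0.1, -0.6]
finger_gap: 0.0206
gripper_force: 58.8
```

>>> {"name": "move_arm", "arguments": {
  "targets": [
    [0, 0, 0.003, 0],
    [0, 0, 0.007, 0],
    [0, 0, 0.011, 0],
    [0, 0, 0.015, 0],
    [0, 0, 0.019, 0],
    [0, 0, 0.023, 0],
    [0, 0, 0.025, 0],
    [0, 0, 0.025, 0]
  ]
}}

```text
time: 15.87
tcp_pos: [0.5357, -0.0342, 0.065]
tcp_rot: [[-0.94, 0.34, -0.0], [0.34, 0.94, 0.0], [0.0, 0.0, -1.0]]
force: [-0.0, 0.4, -1.9]
finger_gap: 0.0205
gripper_force: 58.9
```

>>> {"name": "move_arm", "arguments": {
  "targets": [
    [0, 0, 0.004, 0],
    [0, 0, 0.009, 0],
    [0, 0, 0.014, 0],
    [0, 0, 0.019, 0],
    [0, 0, 0.023, 0],
    [0, 0, 0.026, 0],
    [0, 0, 0.028, 0],
    [0, 0, 0.028, 0]
  ]
}}

```text
time: 16.53
tcp_pos: [0.5357, -0.0343, 0.0567]
tcp_rot: [[-0.94, 0.34, -0.0], [0.34, 0.94, -0.0], [0.0, -0.0, -1.0]]
force: [0.1, 0.4, -1.4]
finger_gap: 0.0207
gripper_force: 58.9
```

>>> {"name": "move_arm", "arguments": {
  "targets": [
    [0, 0, 0.001, 0],
    [0, 0, 0.002, 0],
    [0, 0, 0.003, 0],
    [0, 0, 0.004, 0],
    [0, 0, 0.005, 0],
    [0, 0, 0.006, 0],
    [0, 0, 0.006, 0],
    [0, 0, 0.006, 0]
  ]
}}

```text
time: 17.2
tcp_pos: [0.5357, -0.0344, 0.0557]
tcp_rot: [[-0.94, 0.34, 0.0], [0.34, 0.94, 0.0], [-0.0, 0.0, -1.0]]
force: [-0.8, 1.0, 9.7]
finger_gap: 0.0204
gripper_force: 59.9
```

The collar is seated at z 0.0557 with about 11 N. I'll relax, release and retreat.

>>> {"name": "move_arm", "arguments": {
  "targets": [
    [0, 0, -0.002, 0],
    [0, 0, -0.002, 0],
    [0, 0, -0.002, 0],
    [0, 0, -0.002, 0],
    [0, 0, -0.002, 0],
    [0, 0, -0.002, 0],
    [0, 0, -0.002, 0],
    [0, 0, -0.002, 0]
  ]
}}

```text
time: 17.87
tcp_pos: [0.5357, -0.0344, 0.0557]
tcp_rot: [[-0.94, 0.34, 0.0], [0.34, 0.94, -0.0], [-0.0, -0.0, -1.0]]
force: [-0.3, -0.4, 4.0]
finger_gap: 0.0206
gripper_force: 59.2
```

>>> {"name": "move_arm", "arguments": {
  "targets": [
    [0, 0, 0, 0],
    [0, 0, 0, 0],
    [0, 0, 0, 0],
    [0, 0, 0, 0],
    [0, 0, 0, 0],
    [0, 0, 0, 0],
    [0, 0, 0, 0],
    [0, 0, 0, 0]
  ],
  "claw": -1
}}

```text
time: 18.53
tcp_pos: [0.5357, -0.0343, 0.0556]
tcp_rot: [[-0.94, 0.34, 0.0], [0.34, 0.94, -0.0], [-0.0, 0.0, -1.0]]
force: [0.6, -0.0, -0.4]
finger_gap: 0.0855
gripper_force: 0.0
```

>>> {"name": "move_arm", "arguments": {
  "targets": [
    [0, 0, -0.05, 0],
    [0, 0, -0.12, 0],
    [0, 0, -0.2, 0],
    [0, 0, -0.28, 0],
    [0, 0, -0.36, 0],
    [0, 0, -0.42, 0],
    [0, 0, -0.45, 0],
    [0, 0, -0.45, 0]
  ]
}}

```text
time: 19.2
tcp_pos: [0.5366, -0.0343, 0.1924]
tcp_rot: [[-0.94, 0.34, 0.003], [0.34, 0.94, 0.0], [-0.003, 0.001, -1.0]]
force: [-0.3, 0.1, -0.7]
finger_gap: 0.0853
gripper_force: 0.0
```

```bash
python3 - <<'E'
from m import *
W=robot.camera("wrist");S=robot.camera("scene")
I=np.vstack([cv2.resize(np.array(W["frame"])[100:340,160:480],(560,420)),cv2.resize(np.array(S["frame"])[160:240,240:400],(560,280))])
cv2.imwrite("pics/w5.png",cv2.resize(cv2.cvtColor(I,cv2.COLOR_RGB2BGR),None,fx=.85,fy=.85))
for nm,p in(("w",W),("s",S)):
    for q,z in(("pin_collar",.04),("pin",.014)):
        for r in robot.place_of(p,q)[:1]: print(nm,q,r["score"],r["pixel"],sn(at(p,r["pixel"],z)))
o=robot.get_obs();print(o["tcp_pos"],o["force"],o["time"])
E
```

```text
w pin_collar 0.9 [315.6, 219.6] [-26.7204  -1.3672]
w pin 0.77 [316.5, 211.9] [-26.0931  -2.2862]
s pin_collar 0.86 [284.5, 222.6] [-22.7479  -4.7194]
s pin 0.77 [283.8, 230.1] [-25.9032  -4.8932]
[ 0.5351 -0.0343  0.1894] [-0.1882 -0.8537 -0.6126] 19.5
```

View pics/w5.png

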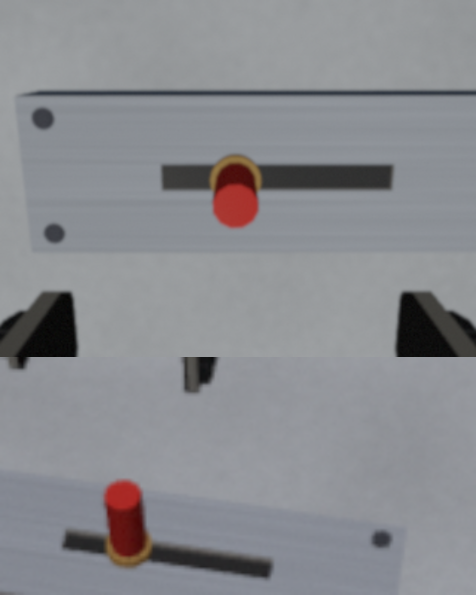

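The pin stands upright with its collar flat on the cover, at about (236, 180) in the upper crop and (128, 548) in the lower one. The gripper is clear of it.

```bash
python3 -c "
from plant import robot
print(robot.hand_in())"
```

```text
the job is handed in; nothing more can be done
None
```

The pin was pushed fully home in the hidden socket, about 25 mm from the groove's middle on the −y side, upright with its collar flat on the cover; it was released and the job handed in at about 19.5 s, with the highest force reading about 14 N.

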